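# Turn over the status flag of the filled rack

### The arm

A 6-joint arm with a two-finger parallel gripper is mounted at the origin on a cart in front of the work surface, level with it; the furniture and walls round the work are solid. World frame = base frame: x ahead of the robot, y to its left, z up, the work surface at z = 0. Lengths are in m, angles in rad, forces in N, time in s.
With the tool pointing down it reaches from about 0.425 to 1.125 m from the base axis. Payload 14.9 kg.
Tool frame: the origin (TCP) lies midway between the tips of the shut fingers; the grasp point (between the pads) lies 19 mm behind it (grasp_offset is the distance from the TCP to the grasp point, in m); z points along the fingers, y is the line along which they close (so a half turn about z gives the same grasp; the last joint's range is limited). The gripper opens to 91 mm and grips with 3 to 60 N. Pads are 32 mm wide; open, the fingers measure 118 mm over their backs; the gripper's body (76 mm by 178 mm) begins 60 mm behind the grasp point.
Start: joints at [-1.173, 0.379, 1.734, -0, 1.028, -0.033], TCP at [0.292, -0.636, 0.214] pointing down, gripper open.
Joint ranges: [-2.77, 2.77], [-0.74, 2.19], [0, 2.66], [-1.06, 4.2], [0.31, 2.87], [-3.08, 3.08]. Speed limits (rad/s): [1.89, 1.89, 2.39, 3.14, 3.14, 3.14].

### API

Orientations are given as a unit quaternion [w, x, y, z].
In Python, from bench import * gives the robot as it stands. The module is installed in compiled form; this text tells all that it offers.
- The arm moves only by the shell command python3 -m jog 'ROWS' [FORCE]. ROWS is JSON, a list that holds one entry, the list of rows, each a list of 7 numbers: the turn, a rotation vector about the tool's x, y, z in rad, then the shift along the tool's x, y, z in mm, then the opening, from -1 (shut) to 1 (fully open). In form: [[[rx, ry, rz, dx, dy, dz, fingers], ...]]. A call has 1 to 5 rows; each row is the pose to reach, as a shift and turn from the pose commanded when the call began, along the tool's axes at that moment; what a row does not reach only later rows make up. A row lasts 1/8 s, in which the tool goes at most 62.5 mm and 10.7 degrees, less where a joint would pass 70% of its speed; a pose out of reach is approached as far as the arm can. A call with a gripper value outside its range is refused whole. The fingers move at their own pace and stop on an object; FORCE is the grip in N (left out, the last holds). Time passes only in rows, so rows that repeat a pose let the fingers close. It gives the time, the measured TCP pose, the force, the opening and the grip force at its end, in the units of the state.
- get_state(): the state, without advancing time (a new reading comes with each control period).
- snapshot(name): name is "side" or "top" or "wrist"; returns a dict with "image" (480x640x3 uint8, blue, green, red), "range_z" (480x640 float32, m along the optical axis (not along the pixel's ray), 0 where there is no reading), "intrinsics" (3x3 intrinsics, pixels), "pose" (4x4, takes a point from camera to world coordinates); the wrist camera has in their place "tool_from_camera" (4x4, takes a point from camera to tool coordinates, whose origin is the TCP and whose axes are the flange's). Camera axes: x right, y down, z forward; pixel columns grow to the right and rows downward; lengths in m; the calibration is good to about 2 mm. A picture is of the moment at which its call begins: read the wrist's pose just before it.
- close_job(): hands the job in; it is judged then, once.
Trained networks look in a picture, given as the dict that the camera call returned (one of the last four; its "shot" number tells which), for a name from the list of things; names that differ only in an ending like _2 or _b are one class to them, and where a whole thing is asked for, a point or a joint stands for the part that bears it (a point fixed in the world has none). Each returns a list of dicts, best first, with "p" (0 to 1); they miss things now and then, are a little off and sometimes report something else, mostly with a low value. They report only what shows in the picture. A call takes as long as a camera call. They do not tell look-alikes from the thing itself.
- search_frame(picture, target): "point" ([x, y, z] in m, in world coordinates, good to about 4 mm: the middle of the surface that is visible of it).
- silhouettes(picture, target): "pixels" (480x640 bool, what is visible of it).
- tip_of(picture, target): "point" ([x, y, z] in m, in world coordinates, good to about 4 mm: a listed point, or the origin of a listed thing).
The state is a dict: "t": time; "joint_pos": joint angles; "joint_vel": joint speeds; "joint_torque": joint torques, N m; "tcp_pos": TCP position; "eef_rot": TCP orientation; "contact_force": force on the tool from outside, world axes, zero at the start; "moment": the same for the moment, N m; "finger_gap": finger opening in m; "grasp_force": force on a finger pad.
Only numpy, scipy, OpenCV 4.12 (cv2) and the standard library are available. Lean on these libraries where they do the work, as an engineer would, in place of code of your own. Each camera call takes 0.05 s, during which the arm holds its last target. There are 200 camera calls.

### The job

Two tube racks each have a hinged status flag standing in front of them. Turn over the flag in front of the rack that holds tubes (its short thumb tail, pressed down, raises the blade): push the blade gently with the fingertips over its axle and press it down level on the other side, so that the face with the ring is up. Do it by pushing alone, without taking the flag between the fingers; do not turn the other flag, and leave the racks, tubes, pen and beaker where they are.

Things in the scene. Friction and masses are not known exactly. Their poses are not given: they have to be found in the camera images.
- stand_tubes: Fixed flag stand in front of the rack that holds tubes. Origin: middle of the underside of its 115 x 120 x 10 mm base, on the bench; x runs along the flag's axle, away from the robot (turned by the stand's yaw), y to the left. The axle is level, 100 mm up, carried by one rear post (x over 32 mm, 114 mm high; stop bar 130 mm wide, pins forward to x = 6 mm); the front is open.
- flag_tubes (a joint): Turn of the flag to be turned over: 0 = blade level to the stand's left (+y), two raised bars up; 1.57 = upright; 3.14 = level to the right (-y), raised ring up; stops at 0 and 3.14. Starts at 0 to 0.15. Pressing the tail down raises the blade. The stiff hinge (0.06 N m, 2 to 3 N at the tail) stays where it is left.
- flag_tubes_pivot (a point): Point on that flag's axle, 100 mm above the bench, 26 mm in front of the stand's middle, at the middle of the tail's width. The hub round it is 20 mm across.
- flag_tubes_edge (a point): Middle of the free edge of that flag's broad blade (white, 6 mm thick, 68 mm wide: stand x = -48 to +20 mm; the edge 85 mm from the axle); the point is at stand x = -26 mm and moves with the flag.
- flag_tubes_tail (a point): Middle of the end of that flag's short thumb tail (6 mm thick, 44 mm wide: stand x = -48 to -4 mm; 50 mm long from the axle), opposite the blade and in its plane; moves with the flag.
- stand_empty: The same stand in front of the rack without tubes; axes as for stand_tubes.
- flag_empty (a joint): Turn of its flag, built alike; starts at 0 to 0.15 and is to be left there.
- rack_tubes: Loose open grid tube rack, 46 x 131 x 55 mm, about 115 mm behind stand_tubes, with four capped tubes in it (tops 91 mm above the bench). Origin at the centre of its underside.
- rack_empty: Loose tube rack of the same kind, no tubes, about 115 mm behind stand_empty. Origin at the centre of its underside.
- marker: Loose marker pen, 135 x 17 x 16 mm, lying between the stands. Origin at the centre of its underside.
- beaker: Loose white beaker, 65 mm across, 80 mm tall, between the racks. Origin at the centre of its underside.
- tube_0: Loose capped tube, 16 mm across, 87 mm long, upright in rack_tubes. Origin at its bottom end.
- tube_1: Loose capped tube, 16 mm across, 87 mm long, upright in rack_tubes. Origin at its bottom end.
- tube_2: Loose capped tube, 16 mm across, 87 mm long, upright in rack_tubes. Origin at its bottom end.
- tube_3: Loose capped tube, 16 mm across, 87 mm long, upright in rack_tubes. Origin at its bottom end.
There are look-alikes about, which are no part of the job. Leave any red look-alike of the stand_tubes alone. Leave any brown look-alike of the stand_empty alone.

How it is judged:
By the outcome, as a careful person would: the job done as asked, in the order asked, and still so for the second after the job is handed in, with the robot touching nothing.
It also fails if it takes over 48 s, if anything falls off the work surface, if the arm or the gripper's body presses on something with over 40 N, if the wrist force passes 120 N, or if a joint passes its speed limit or range.

## Working session

There is one attempt and no reset: what is moved stays moved. The work goes in short steps, Python scripts to look and compute and a shell command to move; the robot and the scene stay as the last step left them, time stands still between calls to the robot, and variables do not carry over. Pictures are saved under pics/ and viewed, at most 10 in all, crops included, and the job is handed in when it is done.

```bash
mkdir -p pics; python3 - <<'E'
from bench import *
import cv2, numpy as np
s=get_state(); print(s['t'],s['tcp_pos'],s['eef_rot'],s['contact_force'],s['finger_gap'])
for n in ['top','side']:
    p=snapshot(n); cv2.imwrite(f'pics/{n}0.png',p['image'])
    print(n,np.round(p['pose'],3).tolist(),p['intrinsics'][0][0])
    for t in ['stand_tubes','stand_empty','flag_tubes_pivot','flag_tubes_edge','flag_tubes_tail','rack_tubes','rack_empty','tube_0','marker','beaker']:
        print(t,[(np.round(d['point'],3).tolist(),round(d['p'],2)) for d in tip_of(p,t)][:4])
E
```

```text
0.0 [ 0.29216182 -0.63565765  0.21326256] [-5.60361031e-04  9.76890735e-01  2.13738547e-01 -1.03510086e-04] [-0.02719594 -0.64926181 -0.46115766] 0.09123004485177928
top [[0.002, -0.982, 0.191, 0.218], [-1.0, -0.001, 0.005, -0.07], [-0.005, -0.191, -0.982, 1.665], [0.0, 0.0, 0.0, 1.0]] 557.2242492049947
stand_tubes [([0.537, 0.24, 0.004], 0.64), ([0.348, 0.296, -0.001], 0.63)]
stand_empty [([0.334, -0.435, -0.001], 0.81), ([0.512, -0.228, 0.002], 0.78)]
flag_tubes_pivot [([0.317, 0.296, 0.101], 0.91), ([0.52, 0.23, 0.097], 0.64)]
flag_tubes_edge [([0.504, 0.312, 0.107], 0.96), ([0.328, 0.38, 0.101], 0.7)]
flag_tubes_tail [([0.518, 0.183, 0.1], 0.95), ([0.317, 0.249, 0.102], 0.81)]
rack_tubes [([0.517, 0.182, 0.097], 0.22)]
rack_empty [([0.624, -0.246, -0.001], 0.66)]
tube_0 [([0.643, 0.215, 0.004], 0.61), ([0.632, 0.294, 0.004], 0.56), ([0.668, 0.198, 0.002], 0.52), ([0.659, 0.258, 0.006], 0.44)]
marker [([0.443, -0.001, 0.002], 0.73)]
beaker [([0.708, -0.013, -0.0], 0.59)]
side [[-0.988, -0.106, 0.114, 0.394], [-0.155, 0.661, -0.734, 0.864], [0.002, -0.743, -0.67, 0.919], [0.0, 0.0, 0.0, 1.0]] 462.332628173548
stand_tubes [([0.343, 0.293, -0.001], 0.81), ([0.652, 0.248, -0.002], 0.68), ([0.539, 0.236, -0.001], 0.61)]
stand_empty [([0.334, -0.438, -0.001], 0.93), ([0.511, -0.23, 0.004], 0.9)]
flag_tubes_pivot [([0.52, 0.234, 0.098], 0.58)]
flag_tubes_edge [([0.503, 0.315, 0.108], 0.92), ([0.328, 0.382, 0.101], 0.76)]
flag_tubes_tail [([0.524, 0.186, 0.099], 0.94), ([0.317, 0.248, 0.102], 0.94)]
rack_tubes [([0.652, 0.246, -0.004], 0.77)]
rack_empty [([0.624, -0.248, 0.002], 0.61)]
tube_0 [([0.662, 0.258, 0.003], 0.63), ([0.67, 0.196, 0.007], 0.51), ([0.634, 0.292, 0.009], 0.45), ([0.65, 0.213, 0.001], 0.45)]
marker [([0.659, 0.259, 0.004], 0.68), ([0.448, -0.002, -0.0], 0.55)]
beaker [([0.636, 0.294, 0.009], 0.74), ([0.715, -0.01, -0.001], 0.7), ([0.647, 0.217, 0.001], 0.61)]
```

View pics/top0.png

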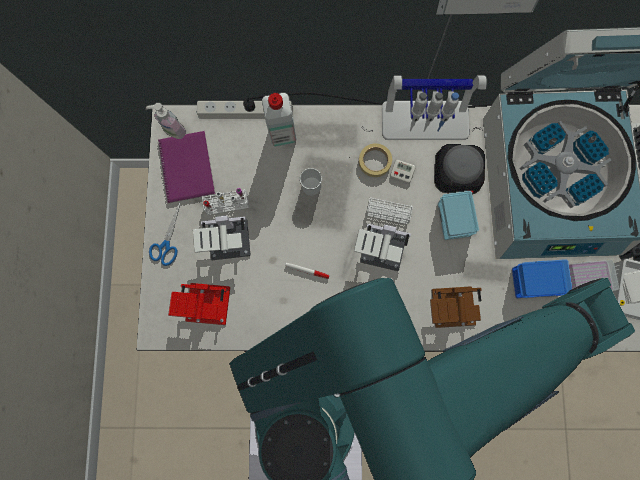

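View pics/side0.png

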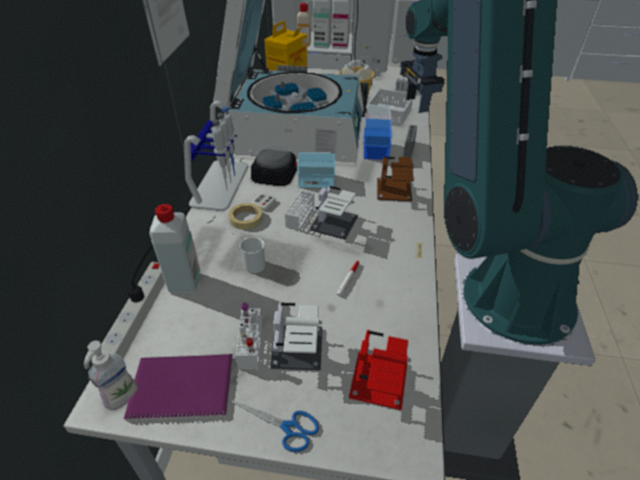

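The top view shows the tubes (coloured caps, px 225,200) behind the left white/grey stand (px 222,240). The red look-alike is at px 200,303, and the stand by the empty rack is at px 382,245. The side view agrees. For the tube stand I take the pivot as about (0.516, 0.233, 0.10) and the yaw as about 0.12.

My plan is to press the tail down, then push the blade over from its left.

```bash
cat > h.py <<'E'
from bench import *
import numpy as np, sys
from scipy.spatial.transform import Rotation as R
# usage: h.py pivx pivy yaw  sy_mm z_mm [sx_mm]: tool shift to TCP at stand coords (relative to pivot), tool x along stand +y
a=[float(v) for v in sys.argv[1:]]; yaw=a[2]; sx=a[5] if len(a)>5 else 0
s=get_state(); q=s['eef_rot']; r=R.from_quat([q[1],q[2],q[3],q[0]])
rel=R.from_euler('z',yaw).apply(np.array([sx,a[3],0])/1000)
tgt=np.array([a[0],a[1],0])+rel; tgt[2]=a[4]/1000
X=np.array([-np.sin(yaw),np.cos(yaw),0]);Z=np.array([0,0,-1.]);Y=np.cross(Z,X)
rt=R.from_matrix(np.c_[X,Y,Z])
print('t',s['t'],'turn',np.round((r.inv()*rt).as_rotvec(),3),'shift',np.round(r.inv().apply(tgt-s['tcp_pos'])*1000,1),'F',np.round(s['contact_force'],1),'gap',round(s['finger_gap'],3))
E
python3 -m jog '[[[0,0,-0.1,15,-18,-25,0.5],[0,0,-0.28,50,-60,-37,0],[0,0,-0.46,89,-105,-37,-0.5],[0,0,-0.64,128,-151,-37,-1],[0,0,-0.8,166,-197,-37,-1]]]' 10
python3 h.py 0.516 0.233 0.12 -45 250
```

```text
t: 1.72
tcp_pos: [0.3611, -0.386, 0.2511]
eef_rot: [0.0, 0.815, 0.579, 0.0]
contact_force: [0.8, 0.7, 0.8]
finger_gap: 0.0441
grasp_force: 0.0
t 1.725 turn [ 0.     0.    -0.455] shift [595.1 -37.3   1. ] F [0.8 0.7 0.8] gap 0.044
```

```bash
python3 -m jog '[[[0,0,-0.1,58,-4,0,-1],[0,0,-0.2,116,-7,0,-1],[0,0,-0.3,174,-11,0,-1],[0,0,-0.4,232,-15,0,-1],[0,0,-0.455,290,-18,0,-1]]]' >/dev/null
python3 h.py 0.516 0.233 0.12 -45 250
```

```text
t 2.35 turn [ 0.001  0.    -0.003] shift [283.4 114.5   1.3] F [ 0.5 -1.1  0.4] gap 0.0
```

```bash
python3 -m jog '[[[0,0,0,57,23,0,-1],[0,0,0,114,46,0,-1],[0,0,0,170,69,0,-1],[0,0,0,227,92,0,-1],[0,0,0,275,114,0,-1]]]' >/dev/null
python3 -m jog '[[[0,0,0,4,0,0,-1],[0,0,0,4,0,0,-1]]]'
python3 h.py 0.516 0.233 0.12 -45 125
python3 - <<'E'
from bench import *
import cv2, numpy as np
for n in ['wrist','side']:
    p=snapshot(n); cv2.imwrite(f'pics/{n}1.png',p['image'])
    if n=='side':
      for t in ['flag_tubes_pivot','flag_tubes_edge','flag_tubes_tail','stand_tubes']:
        print(n,t,[(np.round(d['point'],3).tolist(),round(d['p'],2)) for d in tip_of(p,t)][:4])
E
```

```text
t: 3.22
tcp_pos: [0.5215, 0.1819, 0.2507]
eef_rot: [-0.0, 0.665, 0.747, -0.0]
contact_force: [0.9, -0.5, -0.8]
finger_gap: 0.0006
grasp_force: 0.0
t 3.225 turn [-0.     0.    -0.004] shift [  6.5   0.7 125.7] F [ 0.9 -0.5 -0.8] gap 0.001
side flag_tubes_pivot [([0.521, 0.235, 0.101], 0.78), ([0.661, 0.26, 0.001], 0.56)]
side flag_tubes_edge [([0.327, 0.38, 0.102], 0.85), ([0.5, 0.315, 0.105], 0.77), ([0.54, 0.237, 0.001], 0.5)]
side flag_tubes_tail [([0.315, 0.249, 0.1], 0.96), ([0.521, 0.185, 0.097], 0.69)]
side stand_tubes [([0.346, 0.294, 0.003], 0.72), ([0.54, 0.235, 0.001], 0.63)]
```

View pics/wrist1.png

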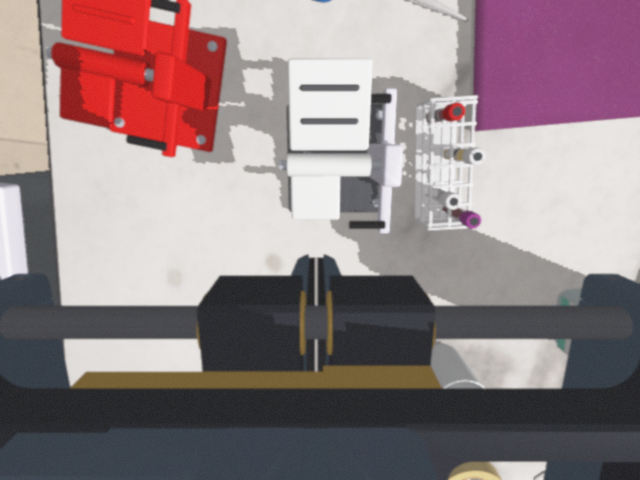

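The wrist view shows the flag at px 290–370 × 60–220, square to the tool. The tail centre (px 316,197) lines up with the fingers (px 316). Next I'll descend onto the tail.

```bash
python3 -m jog '[[[0,0,0,3,0,45,-1],[0,0,0,6,0,90,-1],[0,0,0,7,0,125,-1],[0,0,0,7,0,140,-1],[0,0,0,7,0,146,-1]]]'
python3 -m jog '[[[0,0,0,1,0,8,-1],[0,0,0,2,0,16,-1],[0,0,0,3,0,24,-1],[0,0,0,4,0,32,-1],[0,0,0,4,0,36,-1]]]'
python3 h.py 0.517 0.234 0.12 -40 60
python3 - <<'E'
from bench import *
import cv2, numpy as np
p=snapshot('side'); cv2.imwrite('pics/side2.png',cv2.resize(p['image'][260:420,220:380],(640,640))[:600])
for t in ['flag_tubes_edge','flag_tubes_tail']:
    print(t,[(np.round(d['point'],3).tolist(),round(d['p'],2)) for d in tip_of(p,t)][:4])
E
```

```text
t: 4.15
tcp_pos: [0.5212, 0.1886, 0.1049]
eef_rot: [-0.0, 0.665, 0.746, -0.0]
contact_force: [0.3, 0.1, 0.9]
finger_gap: 0.0008
grasp_force: 0.0
t: 4.78
tcp_pos: [0.5204, 0.1928, 0.0683]
eef_rot: [-0.0, 0.665, 0.747, -0.0]
contact_force: [-0.0, -0.9, 1.9]
finger_gap: 0.0006
grasp_force: 0.8
t 4.775 turn [-0.001  0.    -0.005] shift [1.3 1.6 8.3] F [-0.  -0.9  1.9] gap 0.001
flag_tubes_edge [([0.503, 0.276, 0.167], 0.85), ([0.324, 0.381, 0.101], 0.58)]
flag_tubes_tail [([0.313, 0.246, 0.101], 0.76)]
```

View pics/side2.png

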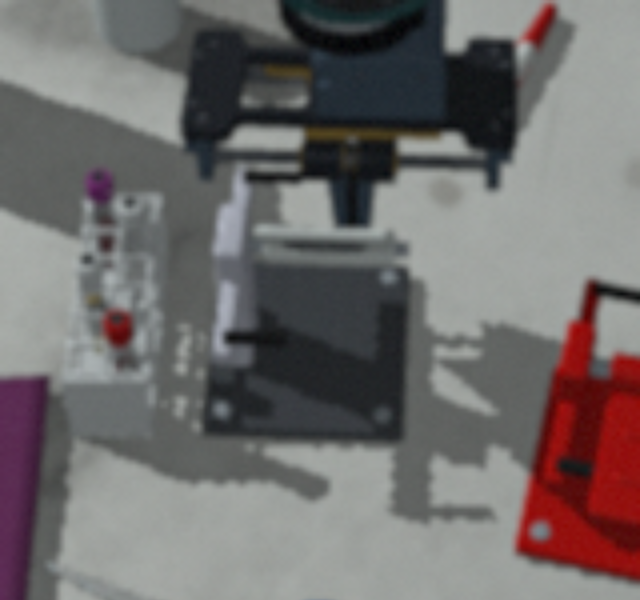

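The crop shows the blade raised about 55° (pale strip at px 255–400, 240) with the gripper clear of the stop bar. I'll press a little further, withdraw upward and cross to the blade's left.

```bash
python3 -m jog '[[[0,0,0,1,1,5,-1],[0,0,0,1,1,9,-1],[0,0,0,1,1,9,-1],[0,0,0,-12,1,-10,-1],[0,0,0,-14,1,-60,-1]]]'
python3 -m jog '[[[0,0,0,0,0,-50,-1],[0,0,0,0,0,-105,-1],[0,0,0,30,0,-125,-1],[0,0,0,90,0,-125,-1],[0,0,0,135,0,-125,-1]]]'
python3 h.py 0.517 0.234 0.12 80 135
```

```text
t: 5.55
tcp_pos: [0.522, 0.1776, 0.1291]
eef_rot: [-0.001, 0.665, 0.746, -0.002]
contact_force: [0.4, -0.1, 0.1]
finger_gap: 0.0004
grasp_force: 0.0
t: 6.18
tcp_pos: [0.5077, 0.3142, 0.256]
eef_rot: [0.0, 0.665, 0.746, 0.001]
contact_force: [0.5, -0.2, -0.4]
finger_gap: 0.0006
grasp_force: 0.0
t 6.175 turn [ 0.002 -0.001 -0.005] shift [ -0.9  -0.6 121. ] F [ 0.5 -0.2 -0.4] gap 0.001
```

```bash
python3 -m jog '[[[0,0,0,-1,0,50,-1],[0,0,0,-1,0,100,-1],[0,0,0,-1,0,121,-1],[0,0,0,-10,0,121,-1],[0,0,0,-20,0,121,-1]]]'
python3 -m jog '[[[0,0,0,-10,0,0,-1],[0,0,0,-18,0,0,-1],[0,0,0,-26,0,0,-1],[0,0,0,-34,0,0,-1],[0,0,0,-42,0,0,-1]]]'
python3 -m jog '[[[0,0,0,-8,0,0,-1],[0,0,0,-16,0,0,-1],[0,0,0,-24,0,0,-1],[0,0,0,-32,0,0,-1],[0,0,0,-36,0,0,-1]]]'
python3 h.py 0.517 0.234 0.12 -30 140
python3 - <<'E'
from bench import *
import cv2, numpy as np
p=snapshot('side'); cv2.imwrite('pics/side3.png',cv2.resize(p['image'][240:390,220:380],(640,600)))
for t in ['flag_tubes_edge','flag_tubes_tail']:
    print(t,[(np.round(d['point'],3).tolist(),round(d['p'],2)) for d in tip_of(p,t)][:4])
E
```

```text
t: 6.8
tcp_pos: [0.5112, 0.2929, 0.135]
eef_rot: [0.0, 0.665, 0.747, 0.001]
contact_force: [0.1, -0.6, 0.7]
finger_gap: 0.0004
grasp_force: 0.0
t: 7.42
tcp_pos: [0.5149, 0.2511, 0.133]
eef_rot: [-0.0, 0.665, 0.747, 0.0]
contact_force: [-0.4, 2.2, 0.8]
finger_gap: 0.0007
grasp_force: 1.0
t: 8.05
tcp_pos: [0.519, 0.2153, 0.133]
eef_rot: [0.0, 0.665, 0.746, -0.0]
contact_force: [0.1, 0.7, 0.7]
finger_gap: 0.0004
grasp_force: 0.5
t 8.05 turn [-0.     0.    -0.005] shift [-11.1   0.3  -7. ] F [0.1 0.7 0.7] gap 0.0
flag_tubes_edge [([0.517, 0.167, 0.15], 0.8), ([0.324, 0.38, 0.102], 0.64), ([0.66, 0.256, 0.002], 0.38)]
flag_tubes_tail [([0.514, 0.277, 0.07], 0.92), ([0.318, 0.25, 0.099], 0.78), ([0.712, -0.009, -0.001], 0.66)]
```

View pics/side3.png

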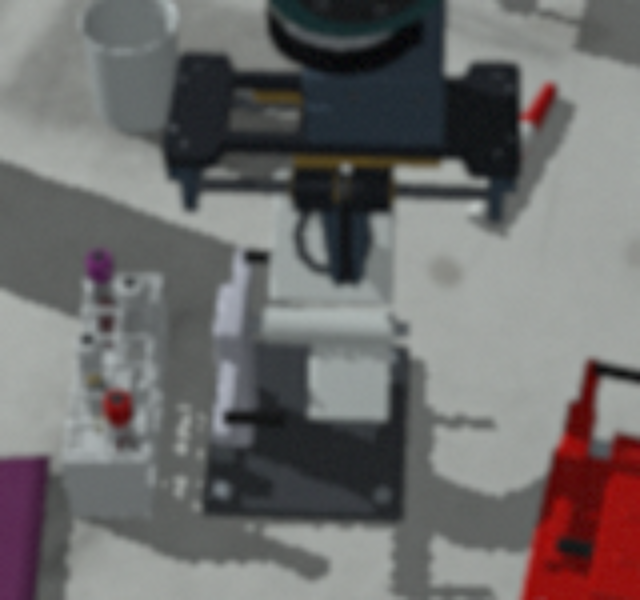

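The crop shows the ring face up and the blade past upright (px 330,270), about 37° above level on the right. Next I'll move right and press down gently.

```bash
python3 -m jog '[[[0,0,0,-8,0,2,-1],[0,0,0,-15,0,5,-1],[0,0,0,-22,0,10,-1],[0,0,0,-26,0,16,-1],[0,0,0,-26,0,21,-1]]]'
python3 -m jog '[[[0,0,0,0,0,2,-1],[0,0,0,0,0,4,-1],[0,0,0,0,0,6,-1],[0,0,0,0,0,7,-1],[0,0,0,0,0,7,-1]]]'
python3 h.py 0.517 0.234 0.12 -45 103
```

```text
t: 8.82
tcp_pos: [0.5219, 0.1895, 0.1114]
eef_rot: [-0.0, 0.665, 0.746, -0.0]
contact_force: [-0.4, -0.7, 0.9]
finger_gap: 0.0005
grasp_force: 0.4
t: 9.45
tcp_pos: [0.5219, 0.19, 0.1049]
eef_rot: [-0.0, 0.665, 0.747, 0.0]
contact_force: [0.7, 0.1, -0.1]
finger_gap: 0.0007
grasp_force: 0.0
t 9.45 turn [ 0.    -0.    -0.005] shift [-0.8  0.4  1.9] F [ 0.7  0.1 -0.1] gap 0.001
```

```bash
python3 -m jog '[[[0,0,0,0,0,1,-1],[0,0,0,0,0,1.5,-1],[0,0,0,0,0,2,-1],[0,0,0,0,0,2,-1]]]'
python3 -m jog '[[[0,0,0,0,0,0.5,-1],[0,0,0,0,0,1,-1],[0,0,0,0,0,1,-1]]]'
```

```text
t: 9.95
tcp_pos: [0.522, 0.19, 0.1032]
eef_rot: [0.0, 0.665, 0.747, -0.0]
contact_force: [-1.5, -1.3, 5.5]
finger_gap: 0.0004
grasp_force: 2.7
t: 10.32
tcp_pos: [0.5221, 0.19, 0.1029]
eef_rot: [-0.0, 0.665, 0.747, -0.0]
contact_force: [-7.5, -3.9, 19.4]
finger_gap: -0.0001
grasp_force: 9.7
```

The force rises sharply at level height, so the blade is on its stop. I'll withdraw and check.

```bash
python3 -m jog '[[[0,0,0,0,0,-6,-1],[0,0,0,0,0,-50,-1],[0,0,0,0,0,-110,-1],[0,0,0,-50,0,-150,-1],[0,0,0,-110,0,-150,-1]]]'
python3 -m jog '[[[0,0,0,-60,0,0,-1],[0,0,0,-110,0,0,-1],[0,0,0,-110,0,0,-1],[0,0,0,-110,0,0,-1]]]'
python3 - <<'E'
from bench import *
import cv2, numpy as np
for n in ['top','side']:
  p=snapshot(n)
  if n=='side': cv2.imwrite('pics/side4.png',p['image'])
  for t in ['flag_tubes_edge','flag_tubes_tail','flag_tubes_pivot','rack_tubes','rack_empty','marker','beaker','stand_tubes']:
    print(t,[(np.round(d['point'],3).tolist(),round(d['p'],2)) for d in tip_of(p,t)][:4])
E
```

```text
t: 10.95
tcp_pos: [0.5362, 0.0803, 0.2555]
eef_rot: [0.002, 0.665, 0.747, 0.002]
contact_force: [1.2, -0.6, -0.8]
finger_gap: 0.0006
grasp_force: 0.0
t: 11.45
tcp_pos: [0.547, -0.0283, 0.2518]
eef_rot: [-0.0, 0.665, 0.746, 0.0]
contact_force: [0.8, 0.1, -0.6]
finger_gap: 0.0006
grasp_force: 0.0
flag_tubes_edge [([0.524, 0.146, 0.099], 0.96), ([0.329, 0.38, 0.1], 0.92)]
flag_tubes_tail [([0.315, 0.252, 0.101], 0.97), ([0.507, 0.281, 0.101], 0.57)]
flag_tubes_pivot [([0.321, 0.297, 0.102], 0.84), ([0.517, 0.232, 0.101], 0.56)]
rack_tubes [([0.653, 0.246, 0.003], 0.96)]
rack_empty [([0.624, -0.249, -0.0], 0.64)]
marker []
beaker []
stand_tubes [([0.347, 0.292, -0.0], 0.92), ([0.538, 0.24, 0.003], 0.56)]
flag_tubes_edge [([0.326, 0.381, 0.101], 0.7), ([0.52, 0.148, 0.1], 0.6)]
flag_tubes_tail [([0.317, 0.245, 0.099], 0.95), ([0.513, 0.287, 0.102], 0.63)]
flag_tubes_pivot [([0.324, 0.294, 0.1], 0.82), ([0.518, 0.232, 0.1], 0.69), ([0.638, 0.292, 0.007], 0.46)]
rack_tubes [([0.652, 0.247, -0.002], 0.86), ([0.518, 0.231, 0.101], 0.59)]
rack_empty [([0.624, -0.245, 0.002], 0.66)]
marker [([0.448, -0.002, 0.001], 0.54)]
beaker [([0.711, -0.009, -0.003], 0.9), ([0.513, 0.288, 0.102], 0.41)]
stand_tubes [([0.345, 0.293, 0.003], 0.68), ([0.537, 0.236, 0.002], 0.67)]
```

View pics/side4.png

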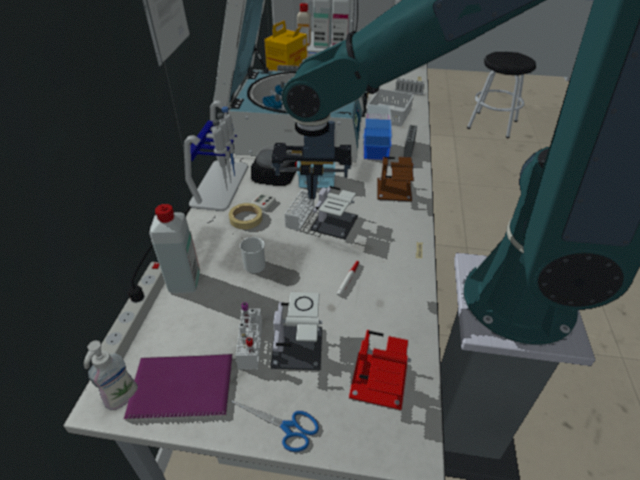

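The blade lies level with the ring up (px 304,304), and nothing else has moved.

```bash
python3 -c "
from bench import *
print(close_job())"
```

```text
the job is handed in; nothing more can be done
None
```

The flag in front of the rack with tubes is turned over, level with its ring face up, by pushing alone; the other flag, racks, tubes, pen and beaker look unmoved in the final pictures, and I handed the job in at about 11.5 s.

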